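# Lock the fixture spindle with the T-handle key

### The job

Take the T-handle key from its wooden rest and stand it in the collar of the metal lock block, turning it gently by feel until its blade drops fully home into the hidden slot of the spindle at the bottom. Then turn key and spindle together until the cross-bar lies parallel to the block's two ribs, and leave the key standing there, seated and let go. Do not knock over or shove away the things around.

Things in the scene. Friction and masses are not known exactly. Their poses are not given: they have to be found in the camera images.
- t_key: Steel T-handle key, 0.25 kg, 98 mm tall, upright, hung by its cross-bar in the wooden rest. Origin: middle of the blade's underside; z up the stem, x along the cross-bar. Flat blade 28 mm wide (along x), 9 mm thick (y), z 0-14 mm; round pilot 30 mm dia, z 14-40; stem 12 mm dia, z 40-84; cross-bar on top. A half turn about z makes no difference to fit or goal.
- crossbar (a point): Middle of the key's square cross-bar, 91 mm above the key's origin: 130 mm long (key's x), 14 mm wide (y), 14 mm high. Grip it here from above, across its 14 mm width. Axes as the key's.
- lock_block: Fixed metal lock block. Origin: centre of its underside on the desk; z up, x along its length and ribs. Base 140 (x) x 96 (y) x 14 mm; two ribs 100 mm long parallel to x at y = +-40 mm, tops at z 22 mm. In its middle an upright collar, 60 mm outside, with a round bore 34 mm dia; at the bottom of the bore sits the slotted spindle.
- mouth (a point): Centre of the collar's top opening, on the spindle axis, 64 mm above the desk. The mouth is a funnel: 68 mm outside, about 45 mm inside at the top, narrowing to the 34 mm bore 10 mm below.
- spindle_top (a point): Centre of the spindle's flat top, 34 mm above the desk (axes as the block's, not the slot's). One slot 13 mm wide, 16 mm deep, open at both ends, crosses it at an unreported angle, at least 0.5 rad off the ribs. The blade drops in when within about 0.1 rad and 1 mm. Key origin at 34 mm height: blade only resting on top; at 20 mm: fully home.
- key_rest: Fixed wooden rest. Origin: centre of its underside on the desk; foot 130 (x) x 70 (y) x 10 mm; two cheeks 12 mm thick at x = +-50 mm (88 mm clear between) with notches 20 mm wide, 8 mm deep, whose floors at z = 98 mm carry the cross-bar; cheek tops at z = 106 mm. The cross-bar lies along its x.
- spindle_axis (a point): Point on the spindle axis at the foot of the bore, 14 mm above the desk. The spindle turns about this upright axis, at least half a turn either way from its start, against a friction of about 0.18 N m, and stays where left. Pressing the blade on its top with more than about 15 N can drag it round with the key, and the slot is then not found.
- parts_box: bystander: flat grey parts box, 122 x 75 x 30 mm, behind the work; origin at the centre of its underside
- squeeze_bottle: bystander: white squeeze bottle with dark collar, 144 mm tall, 41 mm diameter, standing behind the work; origin at the centre of its underside
- paint_bottle: bystander: small white-capped paint bottle, 66 mm tall, 31 mm diameter, standing at the near edge between block and rest; origin at the centre of its underside
- marker: bystander: white marker pen with black cap, 125 mm long, 14 mm thick, lying between block and rest; origin at its middle, underside

How it is judged (in metres and radians):
On the way:
1. the key stands upright in the collar with its blade fully home in the spindle's slot (z of t_key in the frame of lock_block below 0.024 m and horizontal distance between t_key and mouth below 0.006 m and angle between t_key's own z axis and vertical below 0.15 rad), for 0.2 s.
At the end, for the whole second after the job is handed in: The key stands at rest in the collar, upright within 7 degrees, its blade home in the slot (origin less than 24 mm above the desk and within 6 mm of the collar's axis), its cross-bar parallel to the block's ribs within 8 degrees (either way round) (z of t_key in the frame of lock_block below 0.024 m and horizontal distance between t_key and mouth below 0.006 m and angle between t_key's own z axis and vertical below 0.12 rad and angle between the x axis of t_key and the x axis of lock_block, either way round below 0.14 rad and linear speed of t_key below 0.02 m/s); the robot touches nothing.
It fails at once if a bystander (parts box, squeeze bottle, paint bottle or marker) is moved more than 40 mm or knocked over (distance of any of parts_box, squeeze_bottle, paint_bottle, marker from where it was at the start of the episode above 0.04 m or angle between any of squeeze_bottle, paint_bottle's own z axis and vertical above 0.7 rad).
It also fails if it takes over 67 s, if anything falls off the work surface, if the arm or the gripper's body presses on something with over 40 N, if the wrist force passes 120 N, or if a joint passes its speed limit or range.

### The arm

A 6-joint arm with a two-finger parallel gripper is mounted at the origin on a cart in front of the work surface, level with it; the furniture and walls round the work are solid. World frame = base frame: x ahead of the robot, y to its left, z up, the work surface at z = 0. Lengths are in mm, angles in rad, forces in N, time in s.
With the tool pointing down it reaches from about 400 to 825 mm from the base axis. Payload 7 kg.
Tool frame: the origin (TCP) lies at the very end of the fingers, on their centre line; the grasp point (between the pads) lies 19 mm behind it; z points along the fingers, y is the direction in which the jaws open and shut (so a half turn about z gives the same grasp; the last joint's range is limited). The gripper opens to 88 mm and grips with 3 to 60 N. Pads are 19 mm wide; open, the fingers measure 130 mm over their backs; the gripper's body (78 mm by 193 mm) begins 47 mm behind the grasp point.
Start: joints at [-0.921, 0.359, 0.012, 0, -1.224, -0.288], TCP at [238.894, -631.288, 226.561] pointing down, gripper open.
Joint ranges: [-3.07, 3.07], [-1.43, 2.12], [-1.02, 1.25], [-3.03, 1.67], [-3.05, -0], [-3.03, 3.03]. Speed limits (rad/s): [2.39, 2.39, 3.01, 3.14, 3.14, 3.14].

### API

Orientations are given as a unit quaternion [x, y, z, w].
In Python, from plant import bot gives the robot as it stands. Calls block until the motion is done:
- bot.move_ptp(position, orientation): joint-space move of the TCP to a pose.
- bot.line_to(position, velocity=150, ori=None): straight line of the TCP; ori=None keeps the orientation; velocity is the mean speed in mm/s.
- bot.move_joints(angles): joint-space move.
- bot.move_gripper(opening, force=None): finger opening in mm; force is the grip in N (None keeps the last); returns when the fingers have stopped.
- bot.pause(seconds).
- bot.solve_ik(position, orientation): joint angles nearest the present ones, or None.
- bot.read_state(): the state.
- bot.camera(name): name is "scene" or "top"; returns the picture (384x512x3 uint8, red, green, blue); there is no depth.
- bot.get_calibration(name): a dict with "fx", "fy", "cx", "cy" (pixels), "view" (4x4, takes a point from world to camera coordinates). Camera axes: x right, y up, looking along -z (the intrinsics and any distortion apply to the point x, -y, -z); pixel columns grow to the right and rows downward; lengths in mm; the calibration is good to about 2 mm. A picture is of the moment at which its call begins. get_calibration takes no time and is no camera call.
A pose or a line that the arm cannot do raises bot.Unreachable and nothing moves.
- bot.close_job(): hands the job in, once; it reports no verdict.
The state is a dict: "t": time; "joint_pos": joint angles; "qvel": joint speeds; "tau": joint torques, N m; "tcp_pos": TCP position; "eef_rot": TCP orientation; "contact_force": force on the tool from outside, world axes, zero at the start; "moment": the same for the moment, N m; "width": finger opening in mm.
Only numpy, scipy, OpenCV 4.12 (cv2) and the standard library are available. Lean on these libraries where they do the work, as an engineer would, in place of code of your own. Each camera call takes 0.05 s, during which the arm holds its last target. There are 200 camera calls.

## Working session

There is one attempt and no reset: what is moved stays moved. The work goes in short steps, each a Python script; the robot and the scene stay as the last script left them, time stands still between calls to the robot, and variables do not carry over. Pictures are saved under pics/ and viewed, on a budget of 10 in all, crops included, one or two more only if the job needs it, and the job is handed in when it is done.

```bash
ls; mkdir -p pics; python3 - <<'E'
from plant import bot
import cv2,numpy as np
for n in("top","scene"):
    im=bot.camera(n); cv2.imwrite(f"pics/{n}0.png",cv2.resize(im[:,:,::-1],(800,600),interpolation=cv2.INTER_CUBIC)); np.save(f"pics/{n}0.npy",im)
    c=bot.get_calibration(n); print(n,{k:(np.round(v,4).tolist() if k=="view" else v) for k,v in c.items()})
s=bot.read_state();print(s)
E
```

```text
pics
top {'fx': 356.09975708513633, 'fy': 356.09975708513633, 'cx': 252.92958860041423, 'cy': 188.14486638249699, 'view': [[0.013, -0.9998, 0.0159, 21.5138], [0.9994, 0.0134, 0.0306, -529.9044], [-0.0308, 0.0155, 0.9994, -934.447], [0.0, 0.0, 0.0, 1.0]]}
scene {'fx': 430.3490413647358, 'fy': 430.3490413647358, 'cx': 266.33735604495035, 'cy': 192.9311769431108, 'view': [[-0.8921, -0.4512, -0.024, 507.4361], [0.1666, -0.3778, 0.9108, -167.6518], [-0.42, 0.8085, 0.4122, -798.404], [0.0, 0.0, 0.0, 1.0]]}
{'t': 0.1, 'joint_pos': array([-9.20890833e-01,  3.59336061e-01,  1.11434194e-02, -3.09247174e-04,
       -1.22411285e+00, -2.88088759e-01]), 'qvel': array([-0.00053955, -0.00237307,  0.00083837,  0.00167944, -0.00035785,
       -0.00020611]), 'tau': array([-1.51843884e-03, -5.84162557e+01,  2.93753690e+01,  7.01556444e+00,
        1.01882775e-02, -4.59843875e-05]), 'tcp_pos': array([ 238.73932242, -630.8926666 ,  225.69973243]), 'eef_rot': array([-1.79871349e-01,  9.83689843e-01,  7.38817383e-04, -2.11379262e-04]), 'contact_force': array([ 0.30494116, -0.14784403, -0.07375852]), 'moment': array([-0.00599155, -0.00017261, -0.02824783]), 'width': 87.58847848203729}
```

View pics/top0.png

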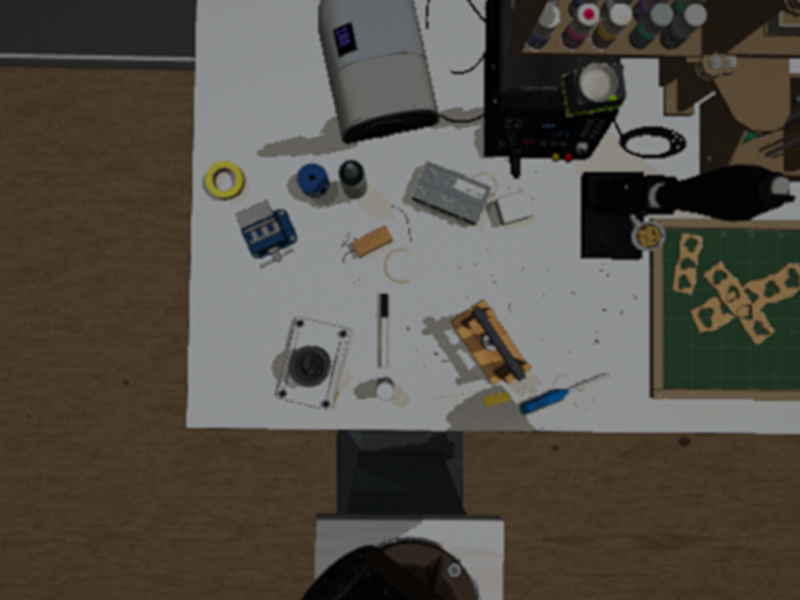

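View pics/scene0.png

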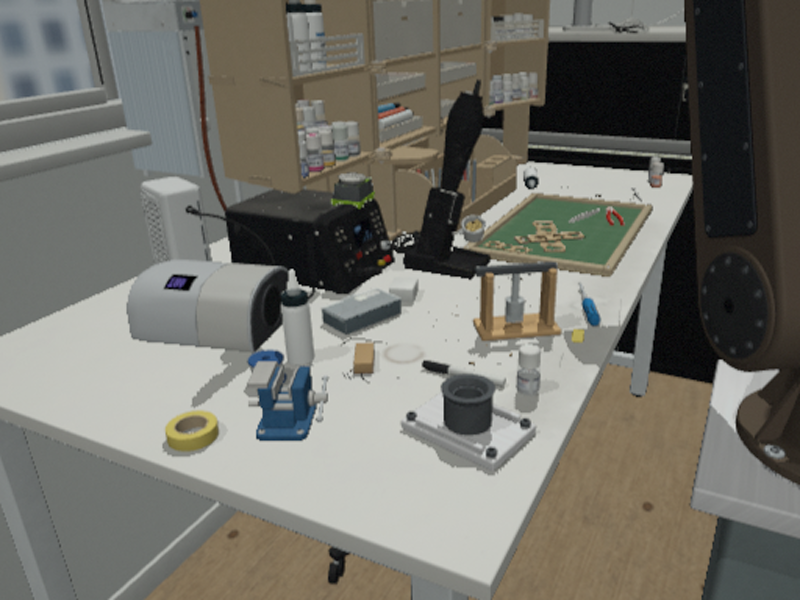

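The top view shows the block at about (313,363) and the rest at about (490,342) in the 800x600 picture. In the scene view the key hangs in the rest at (515,270), and the collar is at (468,385). I'll enlarge these.

```bash
python3 - <<'E'
import cv2,numpy as np
t=np.load("pics/top0.npy")[:,:,::-1];s=np.load("pics/scene0.npy")[:,:,::-1]
def crop(im,u,v,w,h,k): return cv2.resize(np.ascontiguousarray(im[v:v+h,u:u+w]),None,fx=k,fy=k,interpolation=cv2.INTER_CUBIC)
o=np.zeros((600,800,3),np.uint8)
o[:375,:400]=crop(t,164,193,80,75,5); o[:375,400:]=crop(t,268,185,80,75,5)
o[376:600,:400]=crop(s,250,230,100,56,4); o[376:600,400:]=crop(s,290,164,100,56,4)
cv2.imwrite("pics/crop1.png",cv2.convertScaleAbs(o,alpha=1.3))
E
```

```text
(no output)
```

View pics/crop1.png

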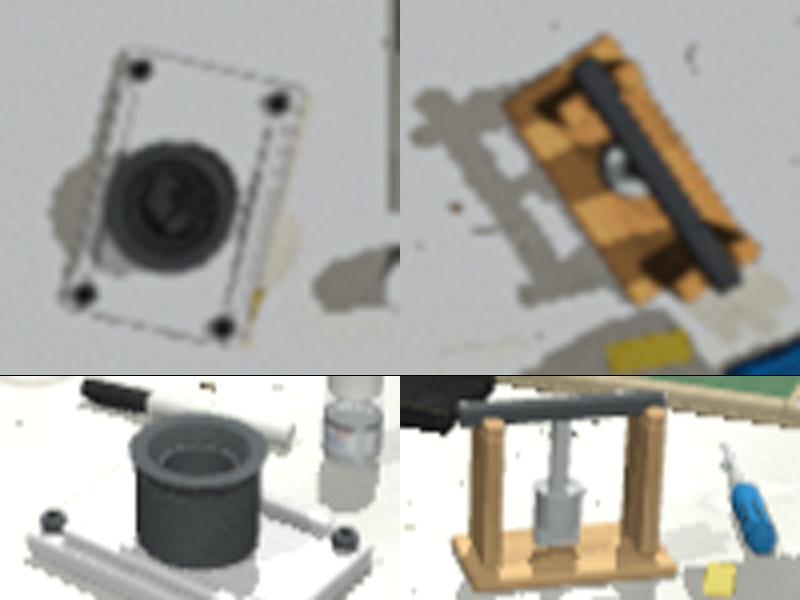

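The crop shows, on the top camera, the collar rim centre at about (171,206), the bolts at (139,69), (276,102), (222,327) and (83,293), and the bar ends at (590,70) and (726,279). Next I'll convert these to world positions and check the bore with contrast stretched.

```bash
cat > h.py <<'E'
import numpy as np,cv2
from plant import bot
def ray(n,u,v):
    c=bot.get_calibration(n);V=np.array(c["view"]);R=V[:3,:3];t=V[:3,3]
    d=np.array([(u-c["cx"])/c["fx"],-(v-c["cy"])/c["fy"],-1.])
    return -R.T@t,R.T@d
def atz(n,u,v,z):
    o,d=ray(n,u,v);return o+d*(z-o[2])/d[2]
def tri(a,b):
    A=np.zeros((3,3));y=np.zeros(3)
    for n,u,v in(a,b):
        o,d=ray(n,u,v);d=d/np.linalg.norm(d);P=np.eye(3)-np.outer(d,d);A+=P;y+=P@o
    return np.linalg.solve(A,y)
def proj(n,p):
    c=bot.get_calibration(n);V=np.array(c["view"]);q=V[:3,:3]@p+V[:3,3]
    return c["cx"]+c["fx"]*q[0]/-q[2],c["cy"]-c["fy"]*q[1]/-q[2]
E
python3 - <<'E'
from h import *
np.set_printoptions(precision=1,suppress=True)
T=lambda x,y:(164+x/5-.4,193+y/5-.4)
K=lambda x,y:(268+(x-400)/5-.4,185+y/5-.4)
S=lambda x,y:(250+x/4-.4,230+(y-376)/4-.4)
Q=lambda x,y:(290+(x-400)/4-.4,164+(y-376)/4-.4)
m=atz("top",*T(171.5,206),64);print("mouth",m, "scene@64",atz("scene",*S(200,452),64),"tri",tri(("top",*T(171.5,206)),("scene",*S(200,452))))
b=np.array([atz("top",*T(*p),18) for p in((139,69),(276,102),(222,327),(83,293))]);print(b,"bolt c",b.mean(0))
print("bolt sides",np.linalg.norm(b[0]-b[3]),np.linalg.norm(b[1]-b[2]),np.linalg.norm(b[0]-b[1]))
c=np.array([atz("top",*T(*p),14) for p in((122,48),(306,88),(247,345),(62,300))]);print("corner c",c.mean(0),np.linalg.norm(c[0]-c[3]),np.linalg.norm(c[1]-c[2]),np.linalg.norm(c[0]-c[1]))
for q in(b,c):
    for i,j in((0,3),(1,2)): d=q[i]-q[j];print("ang",np.arctan2(d[1],d[0]))
    d=q[0]-q[1];print("ang y",np.arctan2(d[1],d[0])-np.pi/2)
    d=q[3]-q[2];print("ang y",np.arctan2(d[1],d[0])-np.pi/2)
e=[atz("top",*K(*p),110) for p in((590,70),(726,279))];d=e[0]-e[1];print("bar",e,np.linalg.norm(d),(e[0]+e[1])/2,np.arctan2(d[1],d[0]))
print("tri bar",tri(("top",*K(658,174.5)),("scene",*Q(563,404))))
t=np.load("pics/top0.npy");u,v=T(171,206);u,v=int(u),int(v)
g=cv2.cvtColor(t,cv2.COLOR_RGB2GRAY)[v-15:v+16,u-15:u+16]
g=np.clip((g.astype(float)-15)*4,0,255).astype(np.uint8);cv2.imwrite("pics/bore.png",cv2.resize(g,(560,560),interpolation=cv2.INTER_CUBIC));print(u,v)
print("spindle ctr proj",proj("top",np.array([m[0],m[1],34])))
E
```

```text
mouth [413.1 164.   64. ] scene@64 [411.7 168.8  64. ] tri [413.1 164.5  61.2]
[[479.5 188.5  18. ]
 [463.2 116.9  18. ]
 [346.2 143.   18. ]
 [363.  215.3  18. ]] bolt c [413.  165.9  18. ]
bolt sides 119.56521987961439 119.90443919389341 73.42756271799911
corner c [414.  164.2  14. ] 134.72782239777445 137.2710980080433 98.56325634702756
ang -0.22670189674900998
ang -0.2198993373394755
ang y -0.22376666926940625
ang y -0.22833058655539396
ang -0.21505197744916105
ang -0.21048695610185947
ang y -0.20139318316744248
ang y -0.2271064792149533
bar [array([503.4, -94.7, 110. ]), array([ 405.7, -159.8,  110. ])] 117.37317010790471 [ 454.6 -127.2  110. ] 0.5879968295652486
tri bar [ 454.9 -127.5  107.8]
197 233
spindle ctr proj (np.float64(199.52555686020045), np.float64(232.65573951843945))
```

View pics/bore.png

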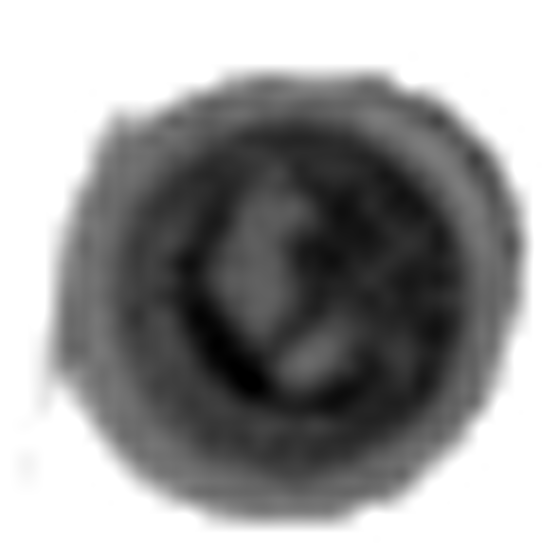

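The bore picture shows lit spindle patches split by a dark band, but not clearly enough to trust the slot angle, so I'll find it by feel. The block's yaw is about -0.22, and mouth, bolts and corners agree on (413.3,164.7). Next I refine the bar centre and check joint ranges.

```bash
cat >> h.py <<'E'
from scipy.spatial.transform import Rotation as R_
def quat(psi): # jaw (tool y) direction psi in world, tool down
    y=np.array([np.cos(psi),np.sin(psi),0]);z=np.array([0,0,-1.]);return R_.from_matrix(np.c_[np.cross(y,z),y,z]).as_quat()
E
python3 - <<'E'
from h import *
np.set_printoptions(precision=2,suppress=True)
t=np.load("pics/top0.npy");g=cv2.cvtColor(t,cv2.COLOR_RGB2HSV)
k=cv2.resize(np.ascontiguousarray(t[185:260,268:348]),None,fx=5,fy=5,interpolation=cv2.INTER_LINEAR)
h=cv2.cvtColor(k,cv2.COLOR_RGB2HSV);m=((h[...,2]<75)&(h[...,1]<70)).astype(np.uint8)
m=cv2.morphologyEx(m,cv2.MORPH_OPEN,np.ones((9,9)))
n,l,s,c=cv2.connectedComponentsWithStats(m);i=1+np.argmax(s[1:,4]);r=cv2.minAreaRect(np.argwhere(l==i)[:,::-1].astype(np.float32));print(r)
P=lambda x,y:(268+x/5-.4,185+y/5-.4)
box=np.array([atz("top",*P(*p),112) for p in cv2.boxPoints(r)]);print(box,box.mean(0))
for p in((454.8,-127.3,76),(454.8,-127.3,105)):
    u,v=proj("scene",np.array(p));print("crop xy",(u+.4-290)*4+400,(v+.4-164)*4+376)
for a in(.588,.588-np.pi):print("rest",bot.solve_ik([455,-127,86],quat(a+np.pi/2)))
for a in(.2,1,2,2.92):
  for o in(0,-np.pi):print("blk",a,bot.solve_ik([413,164.5,106],quat(a+o+np.pi/2)))
E
```

```text
((251.01473999023438, 178.40464782714844), (270.1673278808594, 45.89643096923828), 55.90870666503906)
[[ 498.75  -78.48  112.  ]
 [ 511.1   -96.34  112.  ]
 [ 406.8  -168.63  112.  ]
 [ 394.56 -150.77  112.  ]] [ 452.8  -123.55  112.  ]
crop xy 562.1859951054703 452.06921629941075
crop xy 563.9523070975897 408.25943535462056
rest [ 0.15  0.17 -0.61  0.   -0.79 -1.13]
rest [ 0.15  0.17 -0.61  0.   -0.79  2.01]
blk 0.2 [ 0.83  0.1  -0.64  0.   -0.83 -2.2 ]
blk 0.2 [ 0.83  0.1  -0.64  0.   -0.83  0.95]
blk 1 [ 0.83  0.1  -0.64  0.   -0.83 -1.4 ]
blk 1 [ 0.83  0.1  -0.64  0.   -0.83  1.75]
blk 2 [ 0.83  0.1  -0.64  0.   -0.83 -0.4 ]
blk 2 [ 0.83  0.1  -0.64  0.   -0.83  2.75]
blk 2.92 [ 0.83  0.1  -0.64  0.   -0.83  0.52]
blk 2.92 [ 0.83  0.1  -0.64  0.   -0.83 -2.62]
```

The stem in the scene picture (562) matches the projection of my bar centre (562.2), so I take the key at (454.8,-127.3), yaw 0.588. Picking now.

```bash
python3 - <<'E'
from h import *
np.set_printoptions(precision=2,suppress=True)
q=quat(.588+np.pi/2)
bot.move_gripper(60,20)
bot.move_ptp([454.8,-127.3,180],q)
s=bot.read_state();print(s["t"],s["tcp_pos"],s["joint_pos"])
bot.line_to([454.8,-127.3,87],120)
s=bot.read_state();print(s["t"],s["contact_force"])
np.save("pics/topg.npy",bot.camera("top"))
bot.move_gripper(5,25)
s=bot.read_state();print(s["t"],s["tcp_pos"],s["contact_force"],s["width"],s["moment"])
bot.line_to([454.8,-127.3,205],120)
s=bot.read_state();print(s["t"],s["tcp_pos"],s["contact_force"],s["width"])
a=bot.camera("scene");b=bot.camera("top");np.save("pics/s1.npy",a);np.save("pics/t1.npy",b)
k=cv2.resize(a[100:250,230:430],(800,600),interpolation=cv2.INTER_CUBIC);cv2.imwrite("pics/lift.png",k[:,:,::-1])
E
```

```text
2.7833 [ 454.93 -127.81  180.08] [ 0.14  0.06 -0.49  0.   -1.02 -1.13]
3.7083 [-1.23 -0.1   0.64]
4.5583 [ 454.76 -127.29   87.  ] [-0.37 -0.29  0.3 ] 14.008854334478766 [0.15 0.12 0.03]
5.6917 [ 454.21 -127.27  204.16] [-0.54 -0.02 -2.07] 13.707509523603239
```

View pics/lift.png

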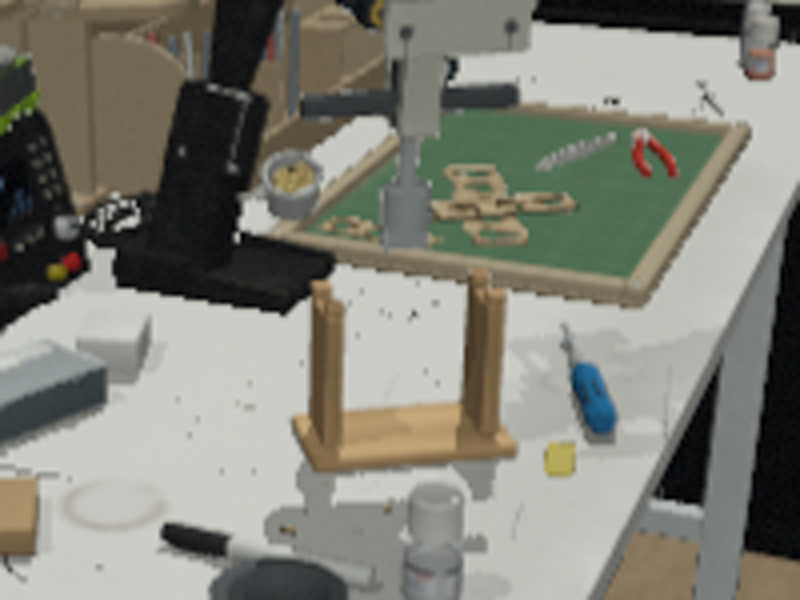

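The key is held and upright: bar from about (300,103) to (520,96), stem at (409,160), pilot at (406,215). I'll compare the stem with the TCP axis, then go above the mouth.

```bash
python3 - <<'E'
from h import *
np.set_printoptions(precision=2,suppress=True)
for off in(-3,0,3):
  for z in(190,159):
    u,v=proj("scene",np.array([454.2+off*np.cos(.588),-127.3+off*np.sin(.588),z]));print(off,z,(u-229.6)*4,(v-99.6)*4)
a=.28
bot.line_to([433,20,205],200,ori=quat(.43+np.pi/2))
bot.line_to([413.3,164.6,180],200,ori=quat(a+np.pi/2))
bot.pause(.3)
s=bot.read_state();print(s["t"],s["tcp_pos"],s["contact_force"],s["moment"],s["joint_pos"])
A=bot.camera("scene");b=bot.camera("top")
k=cv2.resize(A[150:300,230:380],(600,600),interpolation=cv2.INTER_CUBIC);cv2.imwrite("pics/over.png",k[:,:,::-1])
for z in(122,129,150):
    u,v=proj("scene",np.r_[s["tcp_pos"][:2],z]);print(z,(u-229.6)*4,(v-149.6)*4)
u,v=proj("scene",np.array([413.3,164.6,64]));print("mouth",(u-229.6)*4,(v-149.6)*4)
E
```

```text
-3 190 415.3209754899559 153.71839589926924
-3 159 413.22853334356444 203.78231799175694
0 190 410.34348068339125 154.01560207111459
0 159 408.3123965255578 204.09031053392948
3 190 405.3630681928943 154.31298245784217
3 159 403.39341387422894 204.3984813655743
7.875 [413.45 164.04 180.17] [-0.12  0.16 -2.14] [ 0.02 -0.   -0.04] [ 0.82  0.01 -0.54  0.   -1.02 -2.12]
122 281.43636183322917 281.6150008525159
129 281.5620590729635 268.05439990636387
150 281.94474829060016 226.76872189360427
mouth 280.26461608248644 390.9102976114842
```

View pics/over.png

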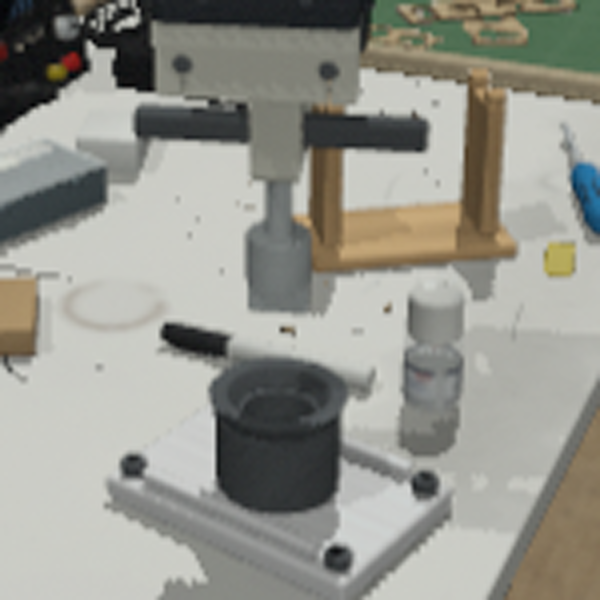

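In this view the pilot (279,270) sits straight above the collar mouth (280,397). I'll lower with force checks.

```bash
python3 - <<'E'
from h import *
np.set_printoptions(precision=2,suppress=True)
x,y=413.3,164.6
bot.line_to([x,y,130],120)
for z in(124,118,114,111):
    bot.line_to([x,y,z],40); s=bot.read_state();print(s["t"],z,s["tcp_pos"],s["contact_force"],s["moment"])
    if np.linalg.norm(s["contact_force"]-[0,0,-2.1])>8: print("contact");break
E
```

```text
8.8417 124 [413.31 164.62 124.13] [ 0.63  0.91 -2.14] [ 0.03 -0.01  0.02]
9.1417 118 [413.12 164.41 117.73] [ 0.75 -0.02 -3.21] [ 0.05 -0.01 -0.01]
9.3917 114 [413.15 164.45 113.73] [-0.6   0.38 -2.71] [-0.01 -0.03  0.02]
9.6417 111 [413.21 164.52 110.84] [-0.42  0.38 -2.45] [0.02 0.01 0.  ]
```

```bash
python3 - <<'E'
from h import *
np.set_printoptions(precision=2,suppress=True)
x,y=413.3,164.6
bot.line_to([x,y,108.5],40);s=bot.read_state();print(s["t"],s["contact_force"])
bot.move_gripper(18,10)
bot.line_to([x,y,98],60)
s=bot.read_state();print(s["t"],s["contact_force"],s["width"],s["moment"])
a=.28;n=0
while a<1.6:
    a+=.12;bot.line_to([x,y,98],ori=quat(a+np.pi/2));s=bot.read_state()
    print(f"{a:.2f} t={s['t']:.2f} Mz={s['moment'][2]:.3f}",s["contact_force"])
    if abs(s["moment"][2])>.1:
        n+=1
        if n>1:break
np.save("pics/sw.npy",bot.camera("scene"))
k=cv2.resize(np.load("pics/sw.npy")[150:300,230:380],(600,600),interpolation=cv2.INTER_CUBIC);cv2.imwrite("pics/sw.png",k[:,:,::-1])
E
```

```text
9.8917 [-0.48 -0.07 -2.7 ]
10.575 [ 0.15  0.58 -0.31] 17.984449486897454 [-0.02 -0.    0.02]
0.40 t=10.84 Mz=-0.010 [-0.46 -0.72 -1.31]
0.52 t=11.11 Mz=0.015 [-0.06  0.57  0.02]
0.64 t=11.38 Mz=0.031 [-0.38 -0.74  0.37]
0.76 t=11.64 Mz=-0.012 [0.45 0.75 0.81]
0.88 t=11.91 Mz=0.004 [-0.22 -0.39 -0.7 ]
1.00 t=12.18 Mz=-0.025 [-0.49 -0.03  0.03]
1.12 t=12.44 Mz=-0.086 [-0.11 -0.84  0.52]
1.24 t=12.71 Mz=-0.003 [ 0.52  0.98 -0.65]
1.36 t=12.97 Mz=-0.004 [ 0.79 -0.33 -0.23]
1.48 t=13.24 Mz=-0.049 [ 0.71  0.5  -0.12]
1.60 t=13.51 Mz=0.028 [-0.1  -0.46 -0.05]
```

```bash
python3 - <<'E'
from h import *
np.set_printoptions(precision=2,suppress=True)
x,y=413.3,164.6
a=1.6;n=0
while a<2.9:
    a+=.12;bot.line_to([x,y,98],ori=quat(a+np.pi/2));s=bot.read_state()
    print(f"{a:.2f} t={s['t']:.2f} Mz={s['moment'][2]:.3f}",s["contact_force"])
    if abs(s["moment"][2])>.1:
        n+=1
        if n>1:break
k=cv2.resize(bot.camera("scene")[150:300,230:380],(600,600),interpolation=cv2.INTER_CUBIC);cv2.imwrite("pics/sw2.png",k[:,:,::-1])
E
```

```text
1.72 t=13.82 Mz=-0.002 [-0.31  0.37  0.08]
1.84 t=14.09 Mz=-0.044 [-0.44  0.95 -0.36]
1.96 t=14.36 Mz=-0.004 [ 0.79 -0.04  0.56]
2.08 t=14.62 Mz=0.000 [-0.35 -0.11  0.36]
2.20 t=14.89 Mz=0.091 [ 0.15 -0.15  0.13]
2.32 t=15.16 Mz=0.023 [ 0.6  -0.95 -0.72]
2.44 t=15.43 Mz=-0.079 [0.63 0.53 1.17]
2.56 t=15.69 Mz=-0.059 [ 0.14 -0.33  1.28]
2.68 t=15.96 Mz=-0.129 [ 1.07 -0.06  0.23]
2.80 t=16.23 Mz=-0.097 [ 0.3   0.81 -0.06]
2.92 t=16.49 Mz=-0.147 [1.65 0.16 0.63]
```

View pics/sw2.png

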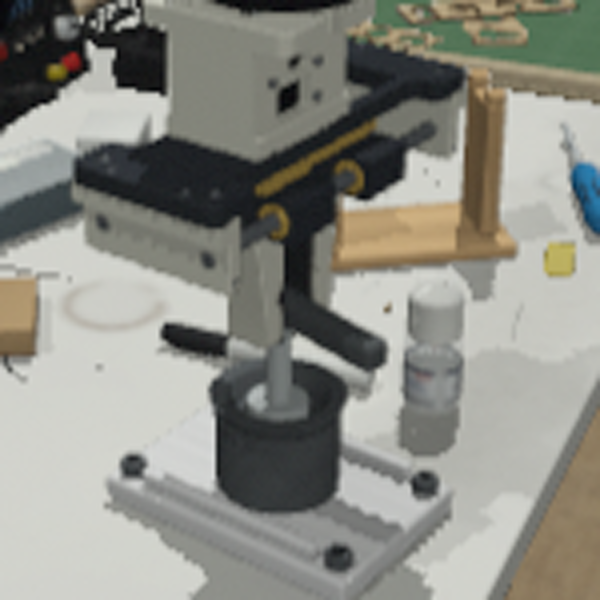

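The pilot's top now sits level with the rim at (275,400), and Mz rose to about -0.14 from 2.6 on, so the blade has dropped in and is turning the spindle. Next I grip to align the bar with the jaws, check it, then release.

```bash
python3 - <<'E'
from h import *
np.set_printoptions(precision=3,suppress=True)
x,y=413.3,164.6
def st(l):
    s=bot.read_state();print(l,round(s["t"],2),s["tcp_pos"],s["contact_force"],"Mz",s["moment"][2],"w",s["width"])
bot.line_to([x,y,92.5],40);st("down")
bot.move_gripper(5,45);bot.pause(.3);st("grip")
bot.line_to([x,y,91],20);st("press")
bot.line_to([x,y,91],ori=quat(2.92+.02+np.pi/2));bot.pause(.2);st("turn")
bot.move_gripper(40,20);st("open")
bot.line_to([x,y,180],120)
bot.line_to([x,y-150,230],200);bot.pause(.2);st("away")
t=bot.camera("top");s=bot.camera("scene");np.save("pics/tf.npy",t);np.save("pics/sf.npy",s)
o=np.zeros((375,800,3),np.uint8)
o[:,:400]=cv2.resize(t[193:268,164:244],(400,375),interpolation=cv2.INTER_CUBIC)
o[:,400:]=cv2.resize(s[195:270,255:335],(400,375),interpolation=cv2.INTER_CUBIC)
cv2.imwrite("pics/fin.png",cv2.convertScaleAbs(o[:,:,::-1],alpha=1.3))
E
```

```text
down 16.82 [413.282 164.599  92.416] [1.022 1.193 0.836] Mz -0.07331872569956256 w 17.842416402558825
grip 17.39 [413.209 164.624  92.461] [-0.767  1.528  0.406] Mz -0.14205047855689967 w 14.028389509386736
press 17.64 [414.036 165.123  92.226] [-5.11   1.246 14.264] Mz -0.21445010300927225 w 13.626806465330272
turn 18.09 [414.014 165.107  92.245] [-3.183  0.775 14.461] Mz -0.14962395064699327 w 13.38880629726102
open 18.77 [413.284 164.562  90.938] [-0.2   -0.511 -0.054] Mz 0.02124836763198659 w 39.70390759142353
away 20.81 [413.204  15.189 229.617] [ 0.258 -0.87   0.185] Mz -0.03088148379843143 w 39.833017404545
```

View pics/fin.png

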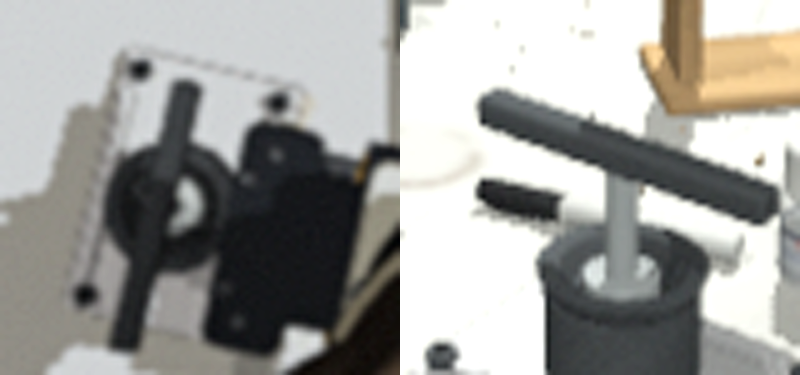

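The final picture shows the bar from (187,85) to (124,345), parallel by eye to the bolt line (139,69)-(83,293), and the pilot top at rim level. One numeric check of height and angle before handing in.

```bash
python3 - <<'E'
from h import *
np.set_printoptions(precision=1,suppress=True)
T=lambda x,y:("top",164+x/5-.4,193+y/5-.4); S=lambda x,y:("scene",255+(x-400)/5-.4,195+y/5-.4)
e=[atz(*T(187,85),118),atz(*T(124,345),118)];d=e[0]-e[1];print(e,np.linalg.norm(d),"yaw",round(np.arctan2(d[1],d[0]),3),"goal -0.223")
# expected bar centre / ends if seated (bar mid z=111) and if resting (125), in the scene crop
for z in(111,125):
  for L in(-65,0,65):
    u,v=proj("scene",np.array([413.3+L*np.cos(-.223),164.6+L*np.sin(-.223),z]));print(z,L,(u+.4-255)*5+400,(v+.4-195)*5)
E
```

```text
[array([474.6, 150.4, 118. ]), array([354. , 177.5, 118. ])] 123.59551633491023 yaw -0.22 goal -0.223
111 -65 777.5372273991599 207.967673494187
111 0 626.3407670834274 154.15368694265396
111 65 489.0550340658291 105.29081955211566
125 -65 779.0283316934178 173.0102675258884
125 0 626.6512253009711 120.49985865518195
125 65 488.3914676274634 72.8544047042297
```

```bash
python3 -c "
from plant import bot
s=bot.read_state();print(s['t'],s['contact_force']);bot.close_job()"
```

```text
20.9083 [-0.60658072  1.10213567  0.0956469 ]
the job is handed in; nothing more can be done
```

The key is standing in the collar, seated and let go, with its cross-bar parallel to the ribs. I handed the job in at about 21 s of the 67 s allowed; the hand-in gives no verdict.

- **Fit:** I carried the key into the bore without contact and turned it in loosely open jaws, so only its own weight pressed on the spindle. The blade dropped in at a jaw angle of about 2.5–2.7 rad, where the turning moment rose to about 0.14 N m. I then gripped the bar, pressed once with about 14 N, turned to the rib direction, released and backed away.
- **Last checks:** The bar's yaw measures -0.220 rad against the ribs' -0.223. In the scene picture the bar ends match a seated key (key origin at 20 mm), not one resting on top of the spindle, where they would sit about 34 px higher. The contact force after backing away was about 1 N, which is noise level.
- **Uncertain or off:**
  - Bar lengths measured in the pictures came out short: 117 mm at pick-up and 124 mm at the end, against 130 mm. Blurred ends explain this, and the bar's centre agreed in both cameras at pick-up.
  - My automatic outline of the bar at pick-up was thrown off by shadows, so I did not use it.
  - I did not measure the bystanders at the end. The paint bottle and marker looked undisturbed in the pictures, and I saw no sign of contact with anything else.

I viewed 8 pictures.

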